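# Clamp the plate with the coarse ring of a bench press

### The job

Clamp the aluminium plate that lies in the small bench press: turn only the coarse ring, the wide outer one of the two concentric knobs on top, until the round foot bears snugly on the plate - clearly firm, about as hard as a 3 kg weight would press - and let go of it. The narrower fine knob standing in the middle of it has been set already and must stay just as it is; do not push the plate about, and leave the other things on the bench alone.

Things in the scene. Friction and masses are not known exactly. Their poses are not given: they have to be found in the camera images.
- press: Grey cast C-frame bench screw press, fixed. Origin on the bench top below the vertical axis shared by ring, knob, ram and foot; z up. Bed 200 (x) by 170 mm (y), 30 mm high; column on the +y side; frame arm 80 mm wide, flat top at 165 mm. On that top, on one axis: a neck 40 mm across up to 182 mm, the coarse ring from 182 to 208 mm, the fine knob up to 228.5 mm.
- ring_mid (a point): Point on the dial axis at half the coarse ring's height (13 mm below its upper face, 195 mm above the bench): the height at which to grip it. The ring is a knurled steel disc 56 mm across and 26 mm high, with 17 mm of free height between its underside and the top of the press arm. This point does not turn.
- coarse (a joint): Angle of the coarse ring, 0 to 6 rad, growing clockwise as seen from above. Clockwise lowers the foot by 4 mm per rad. From the start 0.9 to 4 rad bring the foot to the plate, mostly more than one grasp can turn; how far must be felt. Running free it drags with 0.32 N m at any angle (standing still this may be felt with either sign). It stays put and keeps its pressure when let go.
- knob_mark (a point): End of the light radial line on top of the fine knob, 14 mm from the axis; turns with the fine knob. The knob is black plastic, 32 mm across, stands 20.5 mm above the coarse ring's upper face and turns easily. It does not follow the ring.
- plate: Loose aluminium plate 100 x 50 x 12 mm with two dark dimples, flat on the bolster under the foot; origin at the centre of its underside, x along its length. The foot, a dark disc 36 mm across on the ram, starts 4 to 16 mm above it. Pressing, the foot gives 1 mm per 40 N: 30 N is about 0.2 rad past first touch and adds 0.12 N m, counterclockwise on the hand, to the torque felt before.
- bolster: Fixed dark steel block 80 x 66 x 50 mm on the press bed that carries the plate; origin at the centre of its underside, top 50 mm above. It is let more or less deep into the bed from time to time.
- hammer: Hammer lying on its side on the bench near the press, wooden handle; bystander.
- setup_block: Stepped steel block 50 x 30 x 50 mm standing on the bench near the press; bystander. Origin at the centre of its underside.
- oil: Grey plastic bottle 56 mm across, 130 mm high, standing on the bench near the press; bystander. Origin at the centre of its underside.
Things that resemble listed ones, but are neither listed nor needed, are in the scene too. There is more than one size of the plate; the one meant has the size given above.

How it is judged:
At the end, for the whole second after the job is handed in: the plate is pressed down on the bolster with 12 to 70 N, it lies within 6 mm of where it began, the fine knob's mark is within 3 mm of where it began, and the ring is at rest (contact force between plate and bolster between 12 and 70 N and distance of knob_mark from where it was at the start of the episode below 0.003 m and distance of plate from where it was at the start of the episode below 0.006 m and velocity of joint coarse between -0.02 and 0.02 rad/s); the robot touches nothing.
It fails at once if the fine knob is turned (its mark moves 3 mm, about 12 degrees) (distance of knob_mark from where it was at the start of the episode above 0.003 m).
It fails at once if the plate is crushed on the bolster (over 120 N) (contact force between plate and bolster above 120 N).
It fails at once if the plate is shifted by more than 6 mm (distance of plate from where it was at the start of the episode above 0.006 m).
It fails at once if the hammer, stepped block or bottle is moved by more than 20 mm (distance of any of hammer, setup_block, oil from where it was at the start of the episode above 0.02 m).
It also fails if it takes over 72 s, if anything falls off the work surface, if the arm or the gripper's body presses on something with over 40 N, if the wrist force passes 120 N, or if a joint passes its speed limit or range.

### The arm

A 7-joint arm with a two-finger parallel gripper is mounted at the origin on the work surface. World frame = base frame: x ahead of the robot, y to its left, z up, the work surface at z = 0. Lengths are in m, angles in rad, forces in N, time in s.
With the tool pointing down it reaches from about 0.425 to 0.925 m from the base axis. Payload 6.8 kg.
Tool frame: the origin (TCP) lies on the centre line of the jaws, within the pads' length; the fingertips stand 14 mm ahead of it and the grasp point (between the pads) lies 5 mm behind it (bot.finger_overhang is the distance from the TCP to the fingertips, in m); z points along the fingers, y is the line along which they close (so a half turn about z gives the same grasp; the last joint's range is limited). The gripper opens to 85 mm and grips with 20 to 120 N. Pads are 22 mm wide; open, the fingers measure 114 mm over their backs; the gripper's body (76 mm by 85 mm) begins 54 mm behind the grasp point. The pads swing forward as they close: fully open they stand 13 mm farther back than shut.
Start: joints at [1.16, 0.477, 0.022, 1.555, -0.011, 1.109, -0.083], TCP at [0.201, -0.644, 0.245] pointing down, gripper open.
Joint ranges: [-2.96, 2.96], [-0.34, 2.1], [-1.41, 1.46], [0.24, 2.44], [-1.37, 4.51], [0.17, 1.92], [-2.96, 2.96]. Speed limits (rad/s): [2.39, 2.39, 3.14, 3.14, 3.14, 3.14, 3.14].

### API

Orientations are given as a unit quaternion [w, x, y, z].
In Python, from station import bot gives the robot as it stands.
- The arm moves only by the shell command python3 -m inch 'ROWS' [OPENING] [FORCE]. ROWS is JSON, a list of rows, each a list of 4 numbers: the shift along the tool's x, y, z in m, then the turn about the tool's z in degrees. A call has 1 to 12 rows; each row shifts and turns the commanded pose from where the row before left it, along the tool's axes as they then stand; what a row does not reach is not made up. A row lasts 1/10 s, in which the tool goes at most 50 mm and 8.59 degrees, less where a joint would pass 70% of its speed; a pose out of reach is approached as far as the arm can. A call is refused whole if a number of a shift passes 0.05 or a number of a turn 8.59, either way. A call with a gripper value outside its range is refused whole. OPENING is the finger opening in m, from 0 to 0.0854, set as the call begins (- or left out, the last holds). The fingers move at their own pace and stop on an object; FORCE is the grip in N (left out, the last holds). Time passes only in rows, so rows that do not move let the fingers close. It gives the time, the measured TCP pose, the force, the opening and the grip force at its end, in the units of the state.
- bot.get_obs(): the state, without advancing time (a new reading comes with each control period).
- bot.read_camera(name): name is "side" or "top"; returns a dict with "color" (420x560x3 uint8, red, green, blue), "mtx" (3x3 intrinsics, pixels), "world_from_camera" (4x4, takes a point from camera to world coordinates). Camera axes: x right, y up, looking along -z (the intrinsics and any distortion apply to the point x, -y, -z); pixel columns grow to the right and rows downward; lengths in m; the calibration is good to about 2 mm. A picture is of the moment at which its call begins. There is no depth.
- bot.hand_in(): hands the job in; it is judged then, once.
The state is a dict: "t": time; "q": joint angles; "joint_vel": joint speeds; "joint_torque": joint torques, N m; "eef_pos": TCP position; "tool_rot": TCP orientation; "contact_force": force on the tool from outside, world axes, zero at the start; "torque": the same for the moment, N m; "gripper_width": opening from 0.0 (shut) to 1.0 (fully open); "grasp_force": force on a finger pad.
Only numpy, scipy, OpenCV 4.12 (cv2) and the standard library are available. Lean on these libraries where they do the work, as an engineer would, in place of code of your own. Each camera call takes 0.05 s, during which the arm holds its last target. There are 200 camera calls.

## Working session

There is one attempt and no reset: what is moved stays moved. The work goes in short steps, Python scripts to look and compute and a shell command to move; the robot and the scene stay as the last step left them, time stands still between calls to the robot, and variables do not carry over. Pictures are saved under pics/ and viewed, at most 10 in all, crops included, and the job is handed in when it is done.

```bash
mkdir -p pics
python3 - <<'E'
from station import bot
import cv2
o=bot.get_obs();print(o)
for n in("side","top"):
    c=bot.read_camera(n);cv2.imwrite(f"pics/{n}0.png",c["color"][:,:,::-1]);print(n,c["mtx"],c["world_from_camera"],[k for k in c])
E
```

```text
{'t': 0.0, 'q': array([ 1.15991902,  0.47782089,  0.02239342,  1.55643697, -0.01152229,
        1.10930716, -0.08312395]), 'joint_vel': array([ 0.00013555,  0.00054782, -0.00060561,  0.00127138, -0.001459  ,
        0.00066914, -0.0017714 ]), 'joint_torque': array([ 2.22631564e-05, -5.96450114e+01,  1.60772536e+00, -2.81200272e+01,
        1.24424402e-02,  9.36886965e-03, -4.09115003e-06]), 'eef_pos': array([ 0.20106109, -0.64377106,  0.24431891]), 'tool_rot': array([-8.97756152e-04,  9.88566699e-01,  1.50781402e-01, -2.09003752e-04]), 'contact_force': array([-0.56082022, -1.07290129,  0.25305835]), 'torque': array([-0.01528094, -0.02921144, -0.05602207]), 'grasp_force': 0.0, 'gripper_width': 1.000811247114509}
side [[465.26813027   0.         281.67035602]
 [  0.         465.26813027 207.55040331]
 [  0.           0.           1.        ]] [[ 0.8824533   0.2417485  -0.40352675  0.20675861]
 [-0.4702176   0.47722303 -0.74239719 -0.58288206]
 [ 0.01309885  0.84487623  0.53480144  0.62045743]
 [ 0.          0.          0.          1.        ]] ['color', 'mtx', 'world_from_camera']
top [[495.85883885   0.         281.0947539 ]
 [  0.         495.85883885 212.01642856]
 [  0.           0.           1.        ]] [[ 0.01888076  0.99461922 -0.10186327  0.48563596]
 [-0.99981547  0.01842165 -0.00544603  0.07566214]
 [-0.00354023  0.10194729  0.9947835   1.06298025]
 [ 0.          0.          0.          1.        ]] ['color', 'mtx', 'world_from_camera']
```

View pics/side0.png

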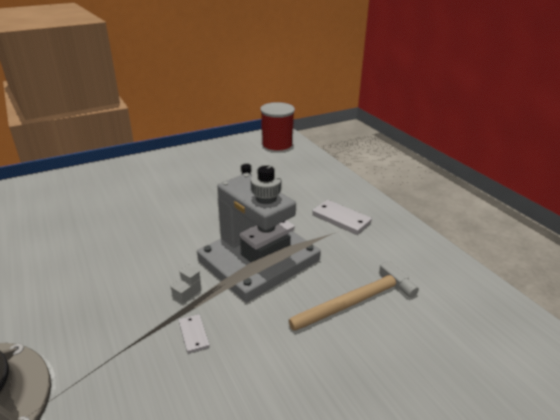

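View pics/top0.png

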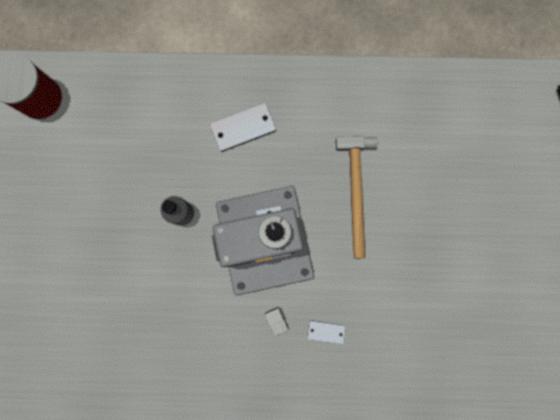

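The side view shows the press with the coarse ring at about (266,188), the black fine knob at (265,174), the plate under the foot at (288,227), and the oil bottle behind with its cap at (246,170). In the top view the ring and knob are at (275,232), the oil cap at (170,208), the hammer at (357,200), the stepped block at (276,321), and decoy plates at (243,127) and (326,331).

Could be taken for the coarse ring: the fine knob top (275,232), the oil cap (170,208), and the red tin's lid (15,80). I choose the light annulus around (275,232) and check it in a crop.

```bash
cat > h.py <<'E'
import numpy as np, cv2
from station import bot
def ray(c,u,v):
    d=np.linalg.inv(c["mtx"])@[u,v,1]; T=c["world_from_camera"]
    return T[:3,3],T[:3,:3]@[d[0],-d[1],-d[2]]
def onz(c,u,v,z):
    p,d=ray(c,u,v); return p+d*(z-p[2])/d[2]
def proj(c,P):
    T=c["world_from_camera"]; q=T[:3,:3].T@(np.array(P)-T[:3,3]); q=c["mtx"]@[q[0],-q[1],-q[2]]; return q[:2]/q[2]
def cross(r1,r2):
    A=np.stack([r1[1],-r2[1]],1); s=np.linalg.lstsq(A,r2[0]-r1[0],rcond=None)[0]
    a=r1[0]+s[0]*r1[1]; b=r2[0]+s[1]*r2[1]; return (a+b)/2,np.linalg.norm(a-b)
def blob(c,u,v,r,f):
    h=cv2.cvtColor(c["color"],cv2.COLOR_RGB2GRAY); m=f(h).astype(np.uint8)
    w=np.zeros_like(m); cv2.circle(w,(u,v),r,1,-1); n,l,s,ce=cv2.connectedComponentsWithStats(m&w)
    i=1+np.argmax(s[1:,4]); return ce[i],s[i]
E
python3 - <<'E'
from h import *
t=bot.read_camera("top"); s=bot.read_camera("side")
for c,u,v,n in((t,275,232,"top"),(s,266,180,"side")):
    k=blob(c,u,v,18,lambda g:g<45); print(n,"dark",k)
    r=blob(c,u,v,24,lambda g:g>125); print(n,"light",r)
kt=blob(t,275,232,18,lambda g:g<45)[0]; rt=blob(t,275,232,24,lambda g:g>125)
print("knob on z.2285",onz(t,*kt,.2285))
cx=rt[1][0]+rt[1][2]/2-.5; cy=rt[1][1]+rt[1][3]/2-.5
print("ring on z.208",onz(t,cx,cy,.208))
ks=blob(s,265,174,14,lambda g:g<45)[0]
print("cross knob",cross(ray(t,*kt),ray(s,*ks)))
print("oil cap",onz(t,170,208,.13),"arm dir px",onz(t,228,245,.165))
a=cv2.resize(t["color"][192:272,200:300],(500,400),interpolation=2); b=cv2.resize(s["color"][150:250,215:315],(400,400),interpolation=2)
cv2.imwrite("pics/crop.png",np.hstack([a,b])[:,:,::-1][:, :800])
E
```

```text
top dark (array([274.93258427, 232.11235955]), array([267, 223,  16,  17, 178], dtype=int32))
top light (array([272.98513011, 232.16635688]), array([ 251,  211,   48,   44, 1076], dtype=int32))
side dark (array([265.68421053, 174.05263158]), array([258, 167,  16,  15, 190], dtype=int32))
side light (array([267.88584475, 174.80251142]), array([242, 156,  49,  42, 876], dtype=int32))
knob on z.2285 [0.53686342 0.08996827 0.2285    ]
ring on z.208 [0.53743827 0.0910528  0.208     ]
cross knob (array([0.5378398 , 0.08999968, 0.21792433]), np.float64(0.0007188785428046042))
oil cap [0.58492081 0.29134779 0.13      ] arm dir px [0.5158454  0.17546856 0.165     ]
```

```bash
python3 -c "
import cv2;i=cv2.imread('pics/crop.png');cv2.imwrite('pics/crop2.png',i)"
```

```text
(no output)
```

View pics/crop.png

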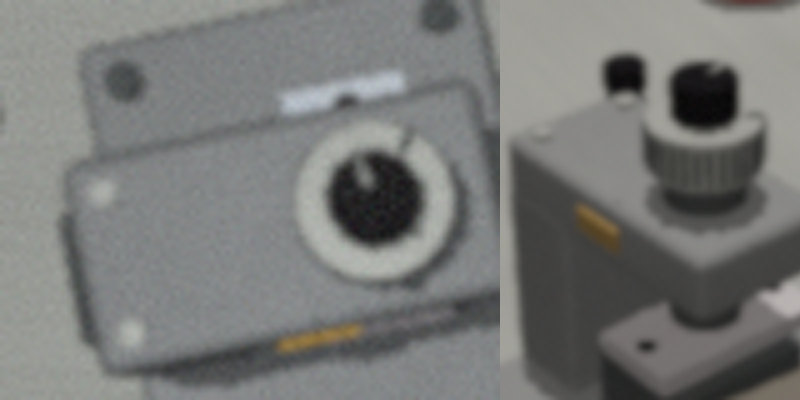

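The crop confirms the choice. It shows a light knurled annulus, 16.4 px in radius (28 mm at z=0.208), around the black knob, centred at px (275,232). The mark line points up and left. The axis is at about (0.538, 0.090). Crossing the two views gave z=0.218, which matches the middle of the knob. Approaching high.

```bash
python3 -m inch '[[0,0,-0.035,0],[0,0,-0.035,0],[0.045,-0.02,0,0],[0.045,-0.02,0,0],[0.045,-0.02,0,0],[0.045,-0.02,0,0],[0.045,-0.02,0,0],[0.045,-0.02,0,0],[0.024,-0.043,0,0],[0.024,-0.043,0,0],[0.024,-0.043,0,0],[0.024,-0.043,0,0]]' 0.0854 40; python3 -m inch '[[0.024,-0.043,0,0],[0.024,-0.043,0,0],[0.024,-0.043,0,0],[0.024,-0.043,0,0],[0.024,-0.043,0,0],[0.024,-0.043,0,0],[0.024,-0.043,0,0],[0,0,0,-8.5],[0,0,0,-8.5],[0,0,0,0],[0,0,0,0]]'
python3 -c "
from station import bot;o=bot.get_obs();print(o['q'],o['eef_pos'],o['tool_rot'],o['torque'],o['contact_force'])"
```

```text
t: 1.4
eef_pos: [0.4636, -0.2545, 0.3153]
tool_rot: [0.0, 0.989, 0.151, -0.0]
contact_force: [1.5, 0.3, 0.9]
gripper_width: 1.002
grasp_force: 0.0
t: 2.5
eef_pos: [0.5341, 0.0806, 0.3152]
tool_rot: [0.0, 0.956, 0.293, -0.0]
contact_force: [-0.5, 0.1, -0.5]
gripper_width: 1.001
grasp_force: 0.0
[ 0.13839476  0.22980357 -0.47556232  1.76612946  0.11336651  1.17301185
 -1.34639528] [0.53409729 0.08055737 0.31516823] [ 5.29264500e-06  9.56084541e-01  2.93090990e-01 -1.48093976e-04] [ 0.00326931  0.05350651 -0.0035391 ] [-0.47016692  0.11621197 -0.49039823]
```

```bash
python3 -m inch '[[0.0085,-0.0056,0,0],[0,0,0,-8.5],[0,0,0,-8.5],[0,0,0,-8.5],[0,0,0,-8.5],[0,0,0,-8.5],[0,0,0,-8.5],[0,0,0,-8.5],[0,0,0,-8.5],[0,0,0,-8.5],[0,0,0.03,0],[0,0,0.03,0]]'; python3 -m inch '[[0,0,0,0],[0,0,0,0]]'
python3 - <<'E'
from h import *
o=bot.get_obs();print(o['q'],o['eef_pos'],o['tool_rot'],o['torque'],o['contact_force'])
s=bot.read_camera("side");t=bot.read_camera("top")
a=cv2.resize(t["color"][172:292,195:355],None,fx=2.5,fy=2.5,interpolation=2); b=cv2.resize(s["color"][100:250,190:340],(400,400),interpolation=2)[:300]
cv2.imwrite("pics/near.png",np.hstack([a,b])[:,:,::-1])
E
```

```text
t: 3.7
eef_pos: [0.539, 0.0909, 0.2555]
tool_rot: [0.001, 0.569, 0.823, 0.001]
contact_force: [0.4, -1.2, -1.3]
gripper_width: 1.002
grasp_force: 0.0
t: 3.9
eef_pos: [0.5382, 0.0908, 0.2557]
tool_rot: [-0.0, 0.568, 0.823, -0.0]
contact_force: [0.9, -0.5, 0.4]
gripper_width: 1.0
grasp_force: 0.0
[ 0.26309835  0.32626771 -0.66597075  1.81890341  0.22657089  1.07396376
 -0.12331682] [0.53817692 0.09078401 0.25570358] [-3.33861476e-04  5.67886915e-01  8.23106518e-01 -3.24320078e-06] [-0.0200617  -0.02789475 -0.06760591] [ 0.92736275 -0.4959817   0.44347157]
```

View pics/near.png

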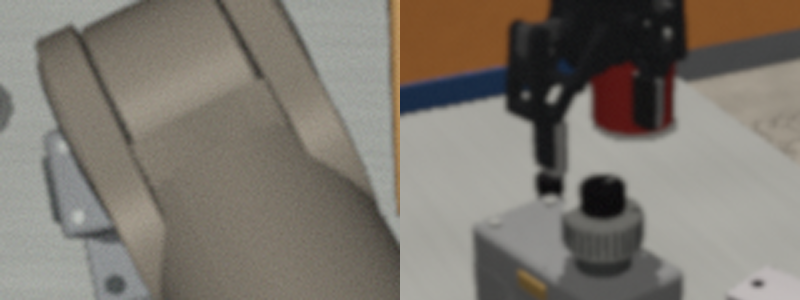

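The picture shows the open fingers straddling the knob from above (knob at about (603,195) in the right half), so the centring looks right. A clockwise turn lowers q7, so I'll wind farther counterclockwise before gripping.

```bash
python3 -m inch '[[0,0,0,-8.5],[0,0,0,-8.5],[0,0,0,-8.5],[0,0,0,-8.5],[0,0,0,-8.5],[0,0,0,-8.5],[0,0,0,-8.5],[0,0,0,-8.5],[0,0,0,-8.5],[0,0,0,-8.5],[0,0,0,-8.5],[0,0,0,-8.5]]';python3 -m inch '[[0,0,0,-8.5],[0,0,0,-8.5],[0,0,0,-8.5],[0,0,0,-8.5],[0,0,0,-8.5],[0,0,0,0],[0,0,0,0]]'
python3 -c "
from station import bot;o=bot.get_obs();print(o['q'],o['eef_pos'],o['tool_rot'],o['torque'],o['contact_force'])"
```

```text
t: 5.2
eef_pos: [0.539, 0.0905, 0.2571]
tool_rot: [0.001, -0.285, 0.959, -0.0]
contact_force: [-0.4, 0.2, -1.1]
gripper_width: 1.0
grasp_force: 0.0
t: 5.9
eef_pos: [0.5386, 0.0904, 0.2562]
tool_rot: [0.001, -0.609, 0.793, -0.0]
contact_force: [-0.3, 0.5, 0.5]
gripper_width: 0.999
grasp_force: 0.0
[ 0.62210039  0.51415322 -1.20017761  1.7994047   0.51699762  1.18973936
  2.1444342 ] [0.53863296 0.09041165 0.25620383] [ 6.13661792e-04 -6.09278274e-01  7.92956185e-01 -3.12265006e-04] [-0.00015862 -0.02966389 -0.01642008] [-0.25180515  0.50689406  0.49471034]
```

```bash
python3 -m inch '[[0,0,0.02,0],[0,0,0.02,0],[0,0,0.013,0],[0,0,0.013,0],[0,0,0,0],[0,0,0,0]]'; python3 -m inch '[[0,0,0,0],[0,0,0,0],[0,0,0,0],[0,0,0,0],[0,0,0,0],[0,0,0,0],[0,0,0,0],[0,0,0,0],[0,0,0,0],[0,0,0,0]]' 0.03 60
python3 - <<'E'
from h import *
o=bot.get_obs();print(o['q'],o['eef_pos'],o['tool_rot'],o['torque'],o['contact_force'])
s=bot.read_camera("side")
cv2.imwrite("pics/grip.png",cv2.resize(s["color"][100:250,190:340],(600,600),interpolation=2)[:,:,::-1])
E
```

```text
t: 6.5
eef_pos: [0.5383, 0.0907, 0.1897]
tool_rot: [0.0, -0.611, 0.792, 0.0]
contact_force: [0.2, -0.7, 0.9]
gripper_width: 0.997
grasp_force: 0.0
t: 7.5
eef_pos: [0.5392, 0.0904, 0.1906]
tool_rot: [0.001, -0.611, 0.792, -0.001]
contact_force: [0.5, -0.8, 5.4]
gripper_width: 0.637
grasp_force: 62.7
[ 0.56857758  0.58267998 -1.13627915  1.86796187  0.60172128  1.08426768
  2.08111953] [0.53916013 0.09038753 0.19060241] [ 0.00103136 -0.61096741  0.79165457 -0.00089949] [-0.28136673 -0.22689643 -0.02173198] [ 0.52524486 -0.84559371  5.35442988]
```

View pics/grip.png

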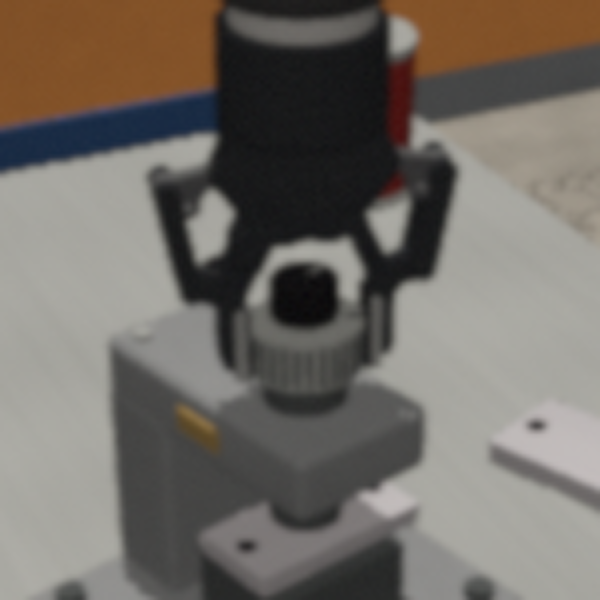

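The picture shows both pads on the ring's rim at (240,340) and (380,335), with the knob at (303,293) clear between them. Now turning clockwise and reading the torque while it moves.

```bash
cat > st.py <<'E'
import numpy as np
from station import bot
o=bot.get_obs();w,x,y,z=o['tool_rot'];yaw=np.degrees(2*np.arctan2(y,x))%360
print("YAW %.1f tz %.3f"%(yaw,o['torque'][2]),"t",round(o['t'],2),"F",o['contact_force'].round(1),"pos",o['eef_pos'].round(4),"q",o['q'].round(2),"jt7 %.3f"%o['joint_torque'][6],"tq",o['torque'].round(2))
E
python3 -m inch '[[0,0,0,3],[0,0,0,3],[0,0,0,3],[0,0,0,3]]' >/dev/null;python3 st.py; python3 -m inch '[[0,0,0,3],[0,0,0,3],[0,0,0,3],[0,0,0,3]]'>/dev/null;python3 st.py; python3 -m inch '[[0,0,0,3],[0,0,0,3],[0,0,0,3],[0,0,0,3]]'>/dev/null;python3 st.py
```

```text
YAW 243.3 tz 0.303 t 7.95 F [-1.6 -1.4  5.2] pos [0.5389 0.0905 0.1906] q [ 0.54  0.56 -1.09  1.87  0.57  1.06  1.9 ] jt7 0.295 tq [-0.41 -0.13  0.3 ]
YAW 231.3 tz 0.305 t 8.35 F [-1.2 -1.   5.9] pos [0.5388 0.0905 0.1906] q [ 0.51  0.53 -1.04  1.87  0.53  1.05  1.72] jt7 0.297 tq [-0.46  0.    0.3 ]
YAW 219.3 tz 0.276 t 8.75 F [-1.1 -0.8  5.5] pos [0.5386 0.0907 0.1906] q [ 0.48  0.51 -0.99  1.87  0.5   1.03  1.54] jt7 0.299 tq [-0.47  0.11  0.28]
```

```bash
cat >> st.py <<'E'
import sys; sys.exit(o['joint_torque'][6]>0.33)
E
python3 -m inch '[[0,0,0,3],[0,0,0,3],[0,0,0,3]]' >/dev/null;python3 st.py && python3 -m inch '[[0,0,0,3],[0,0,0,3],[0,0,0,3]]'>/dev/null&&python3 st.py && python3 -m inch '[[0,0,0,3],[0,0,0,3],[0,0,0,3]]'>/dev/null&&python3 st.py && python3 -m inch '[[0,0,0,3],[0,0,0,3],[0,0,0,3]]'>/dev/null&&python3 st.py && python3 -m inch '[[0,0,0,3],[0,0,0,3],[0,0,0,3]]'>/dev/null&&python3 st.py && python3 -m inch '[[0,0,0,3],[0,0,0,3],[0,0,0,3]]'>/dev/null&&python3 st.py && python3 -m inch '[[0,0,0,3],[0,0,0,3],[0,0,0,3]]'>/dev/null&&python3 st.py && python3 -m inch '[[0,0,0,3],[0,0,0,3],[0,0,0,3]]'>/dev/null&&python3 st.py
```

```text
YAW 210.3 tz 0.324 t 9.05 F [-1.6 -0.7  5.9] pos [0.5385 0.0908 0.1906] q [ 0.46  0.5  -0.96  1.87  0.48  1.02  1.4 ] jt7 0.301 tq [-0.49  0.15  0.32]False
```

```bash
sed -i 's/sys.exit(\(.*\))$/sys.exit(int(\1))/' st.py
python3 -m inch '[[0,0,0,3],[0,0,0,3],[0,0,0,3]]' >/dev/null;python3 st.py && python3 -m inch '[[0,0,0,3],[0,0,0,3],[0,0,0,3]]'>/dev/null&&python3 st.py && python3 -m inch '[[0,0,0,3],[0,0,0,3],[0,0,0,3]]'>/dev/null&&python3 st.py && python3 -m inch '[[0,0,0,3],[0,0,0,3],[0,0,0,3]]'>/dev/null&&python3 st.py && python3 -m inch '[[0,0,0,3],[0,0,0,3],[0,0,0,3]]'>/dev/null&&python3 st.py && python3 -m inch '[[0,0,0,3],[0,0,0,3],[0,0,0,3]]'>/dev/null&&python3 st.py && python3 -m inch '[[0,0,0,3],[0,0,0,3],[0,0,0,3]]'>/dev/null&&python3 st.py && python3 -m inch '[[0,0,0,3],[0,0,0,3],[0,0,0,3]]'>/dev/null&&python3 st.py
```

```text
YAW 201.3 tz 0.353 t 9.35 F [-2.2 -1.2  6.7] pos [0.5385 0.0909 0.1906] q [ 0.44  0.48 -0.92  1.88  0.45  1.01  1.26] jt7 0.303 tq [-0.43  0.26  0.35]
YAW 192.3 tz 0.287 t 9.65 F [-0.9  0.6  6. ] pos [0.5384 0.0911 0.1906] q [ 0.41  0.47 -0.89  1.88  0.43  1.    1.12] jt7 0.305 tq [-0.36  0.26  0.29]
YAW 183.3 tz 0.358 t 9.95 F [-0.7  1.5  5.4] pos [0.5384 0.0913 0.1906] q [ 0.39  0.46 -0.85  1.88  0.41  0.99  0.98] jt7 0.308 tq [-0.35  0.33  0.36]
YAW 174.3 tz 0.297 t 10.25 F [-1.8  0.7  5.5] pos [0.5384 0.0914 0.1906] q [ 0.36  0.45 -0.82  1.88  0.39  0.98  0.85] jt7 0.310 tq [-0.28  0.35  0.3 ]
YAW 165.3 tz 0.306 t 10.55 F [-0.2  2.2  5.3] pos [0.5384 0.0916 0.1906] q [ 0.34  0.43 -0.78  1.88  0.37  0.97  0.71] jt7 0.311 tq [-0.29  0.42  0.31]
YAW 156.3 tz 0.369 t 10.85 F [-0.8  2.2  5. ] pos [0.5384 0.0917 0.1906] q [ 0.31  0.43 -0.75  1.88  0.35  0.97  0.57] jt7 0.314 tq [-0.2   0.43  0.37]
YAW 147.4 tz 0.344 t 11.15 F [-0.5  2.6  5.8] pos [0.5385 0.0919 0.1906] q [ 0.29  0.42 -0.71  1.88  0.33  0.96  0.43] jt7 0.316 tq [-0.1   0.46  0.34]
YAW 138.4 tz 0.367 t 11.45 F [-0.   3.2  4.4] pos [0.5386 0.092  0.1906] q [ 0.26  0.41 -0.68  1.89  0.31  0.95  0.28] jt7 0.238 tq [-0.    0.42  0.37]
```

```bash
python3 -m inch '[[0,0,0,3]]';python3 st.py; python3 -m inch '[[0,0,0,3]]'>/dev/null;python3 st.py; python3 -m inch '[[0,0,0,3]]'>/dev/null;python3 st.py
```

```text
t: 11.55
eef_pos: [0.5386, 0.092, 0.1906]
tool_rot: [0.001, 0.38, 0.925, 0.001]
contact_force: [-0.1, 3.1, 3.6]
gripper_width: 0.637
grasp_force: 62.9
YAW 135.4 tz 0.459 t 11.55 F [-0.1  3.1  3.6] pos [0.5386 0.092  0.1906] q [ 0.25  0.41 -0.67  1.89  0.3   0.95  0.24] jt7 0.206 tq [0.06 0.4  0.46]
YAW 132.4 tz 0.413 t 11.65 F [1.6 2.7 5.7] pos [0.5387 0.0921 0.1906] q [ 0.24  0.4  -0.66  1.89  0.3   0.95  0.19] jt7 0.175 tq [0.07 0.4  0.41]
YAW 129.4 tz 0.425 t 11.75 F [1.1 3.2 4.6] pos [0.5387 0.0921 0.1906] q [ 0.23  0.4  -0.65  1.89  0.29  0.95  0.14] jt7 0.143 tq [0.07 0.45 0.42]
```

```bash
cat > tz.py <<'E'
from station import bot
o=bot.get_obs();print("t %.2f tz %.3f jt7 %.3f q7 %.4f v7 %.3f jt %s"%(o['t'],o['torque'][2],o['joint_torque'][6],o['q'][6],o['joint_vel'][6],o['joint_torque'].round(2)))
E
for i in 1 2 3 4 5; do python3 -m inch '[[0,0,0,0]]'>/dev/null;python3 tz.py;done
python3 - <<'E'
from h import *
s=bot.read_camera("side");f=cv2.imread("pics/side0.png")[:,:,::-1]
cv2.imwrite("pics/foot.png",np.hstack([cv2.resize(i[160:260,215:315],(400,400),interpolation=2) for i in(f,s["color"])])[:,:,::-1])
E
```

```text
t 11.85 tz -0.199 jt7 -0.248 q7 0.1432 v7 0.036 jt [ 1.840e+00 -4.403e+01 -3.720e+00 -2.201e+01  8.200e-01  2.000e-02
 -2.500e-01]
t 11.95 tz -0.195 jt7 0.139 q7 0.1444 v7 0.004 jt [ 2.040e+00 -4.388e+01 -3.650e+00 -2.201e+01  8.700e-01 -1.000e-02
  1.400e-01]
t 12.05 tz -0.165 jt7 0.165 q7 0.1446 v7 0.001 jt [ 2.130e+00 -4.384e+01 -3.620e+00 -2.202e+01  8.700e-01 -1.000e-02
  1.700e-01]
t 12.15 tz -0.166 jt7 0.163 q7 0.1446 v7 0.000 jt [ 2.170e+00 -4.383e+01 -3.610e+00 -2.202e+01  8.700e-01 -1.000e-02
  1.600e-01]
t 12.25 tz -0.166 jt7 0.162 q7 0.1446 v7 0.003 jt [ 2.180e+00 -4.382e+01 -3.610e+00 -2.202e+01  8.700e-01 -1.000e-02
  1.600e-01]
```

View pics/foot.png

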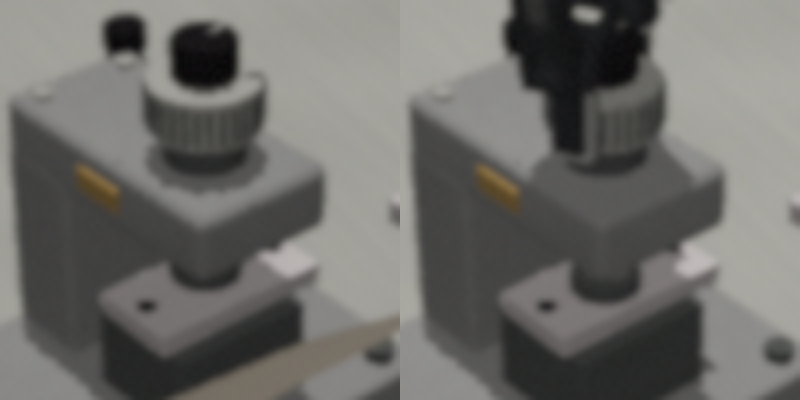

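In the picture, the right half (now) shows the foot down on the plate at (605,290), and the plate and knob have not moved. The joint-7 signal broke away about 16° ago at a slope of 0.6 N m/rad, the foot's own stiffness. That puts the force at about 30–45 N, inside the band. Letting go.

```bash
python3 -m inch '[[0,0,0,0],[0,0,0,0],[0,0,0,0],[0,0,0,0],[0,0,0,0],[0,0,0,0],[0,0,0,0],[0,0,0,0]]' 0.0854; python3 -m inch '[[0,0,-0.01,0],[0,0,-0.02,0],[0,0,-0.03,0],[0,0,-0.04,0],[0,0,-0.04,0],[0,0,0,0],[0,0,0,0],[0,0,0,0]]'
python3 - <<'E'
from h import *
s=bot.read_camera("side");f=cv2.imread("pics/side0.png")[:,:,::-1]
cv2.imwrite("pics/after.png",np.hstack([cv2.resize(i[160:260,215:315],(400,400),interpolation=2) for i in(f,s["color"])])[:,:,::-1])
E
```

```text
t: 13.1
eef_pos: [0.538, 0.0904, 0.1893]
tool_rot: [0.0, 0.428, 0.904, 0.0]
contact_force: [0.5, -0.2, -0.3]
gripper_width: 1.001
grasp_force: 0.0
t: 13.9
eef_pos: [0.5374, 0.0901, 0.3285]
tool_rot: [-0.001, 0.428, 0.904, -0.001]
contact_force: [0.5, -0.2, 0.2]
gripper_width: 1.002
grasp_force: 0.0
```

View pics/after.png

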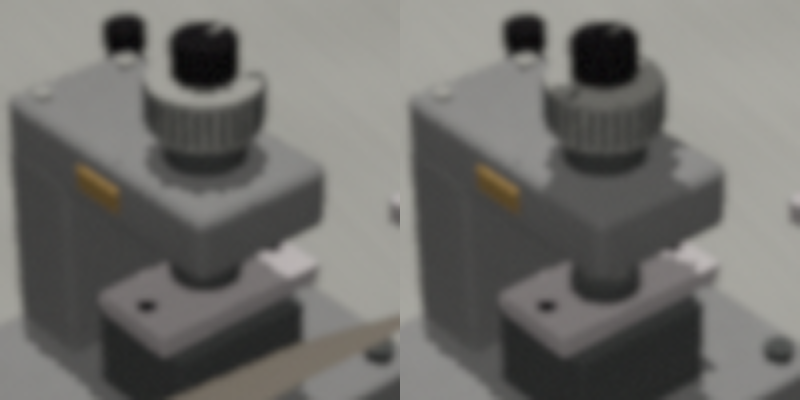

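The picture shows the fine knob's mark unchanged, the ring's tick moved from (255,82) to (570,97), which fits about 120° clockwise, the foot on the plate, and the plate in place.

```bash
python3 -c "
from station import bot;print(bot.hand_in())"
```

```text
the job is handed in; nothing more can be done
None
```

The plate is clamped by the coarse ring, turned about 126° clockwise, at an estimated 30–45 N (from the torque felt); the ring is released, the fine knob and plate look unmoved in the side view, and the job is handed in, with no verdict returned.

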